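Sweep the cork blocks into the bamboo pen

TASK

Sweep the three loose cork blocks along the ledge into the three-sided bamboo pen, through its open side, so that all three end up lying flat inside it. Only push them with the fingers: do not pick a block up or take one between the fingers. Leave the jar and the basket with its steel ball standing where they are.

Things in the scene. Friction and masses are not known exactly. Their poses are not given: they have to be found in the camera images.
- pen: fixed three-sided bamboo pen: two side walls and a back wall, 12 mm thick, 30 mm high, no floor but the ledge; inside 240 mm wide, 140 mm deep. Origin at ledge level in the middle of the open mouth, between the front ends of the side walls; y points into the pen to the back wall, x along the mouth (inner faces at -120 and +120 mm). The mouth looks roughly to the robot's right, turned up to 17 degrees
- jar: bystander: closed glass jar with a wooden lid, 66 mm across, 100 mm tall, standing loose beyond the blocks; origin at the centre of its underside
- basket: bystander: round wicker basket, loose, 182 mm across the rim, 77 mm tall, to the right of the blocks; origin at the centre of its underside
- ball_center (a point): bystander: centre of the steel massage ball, 50 mm across, lying loose in the basket
- cork1_center (a point): centre (half-way up, 14 mm above the ledge) of one of three identical loose cork blocks, 44 x 44 mm and 28 mm high, lying flat, about 12 to 22 g, free to slide; its axes follow the block's edges, z up
- cork2_center (a point): centre (half-way up, 14 mm above the ledge) of one of three identical loose cork blocks, 44 x 44 mm and 28 mm high, lying flat, about 12 to 22 g, free to slide; its axes follow the block's edges, z up
- cork3_center (a point): centre (half-way up, 14 mm above the ledge) of one of three identical loose cork blocks, 44 x 44 mm and 28 mm high, lying flat, about 12 to 22 g, free to slide; its axes follow the block's edges, z up
Things that resemble listed ones, but are neither listed nor needed, are in the scene too. What is shaped like the part that bears cork2_center but yellow is not meant.

How it is judged (in metres and radians):
At the end, for the whole second after the job is handed in: All three blocks lie flat and still on the ledge inside the pen, each centre at least 20 mm past the line of the front ends of its walls (a corner may stick out). Jar and basket are within 15 mm of where they were, the ball is in the basket (y of cork1_center in the frame of pen between 0.02 and 0.128 m and x of cork1_center in the frame of pen between -0.108 and 0.108 m and height (world z) of each of cork1_center, cork2_center, cork3_center below 0.0185 m and linear speed of each of cork1, cork2, cork3 below 0.02 m/s and y of cork2_center in the frame of pen between 0.02 and 0.128 m and x of cork2_center in the frame of pen between -0.108 and 0.108 m and y of cork3_center in the frame of pen between 0.02 and 0.128 m and x of cork3_center in the frame of pen between -0.108 and 0.108 m and distance of each of jar, basket from where it was at the start of the episode below 0.015 m and horizontal distance between ball_center and basket below 0.075 m); the robot touches nothing.
It fails at once if a cork block is lifted off the ledge (centre more than 35 mm up) (height (world z) of any of cork1_center, cork2_center, cork3_center above 0.035 m).
It fails at once if a cork block is taken between the fingers (the point between the finger pads comes within 18 mm of the block's centre) (distance between the grasp point and cork1_center below 0.018 m or distance between the grasp point and cork2_center below 0.018 m or distance between the grasp point and cork3_center below 0.018 m).
It fails at once if the jar is moved more than 15 mm or tipped (distance of jar from where it was at the start of the episode above 0.015 m or angle between jar's own z axis and vertical above 0.2 rad).
It fails at once if the basket is moved more than 15 mm or tipped, or the ball leaves it (distance of basket from where it was at the start of the episode above 0.015 m or angle between basket's own z axis and vertical above 0.2 rad or horizontal distance between ball_center and basket above 0.075 m).
It also fails if it takes over 61 s, if anything falls off the work surface, if the arm or the gripper's body presses on something with over 40 N, if the wrist force passes 120 N, or if a joint passes its speed limit or range.

ROBOT

A 6-joint arm with a two-finger parallel gripper is mounted at the origin on the work surface. World frame = base frame: x ahead of the robot, y to its left, z up, the work surface at z = 0. Lengths are in mm, angles in rad, forces in N, time in s.
With the tool pointing down it reaches from about 350 to 975 mm from the base axis. Payload 7.1 kg.
Tool frame: the origin (TCP) lies at the very end of the fingers, on their centre line; the grasp point (between the pads) lies 19 mm behind it; z points along the fingers, y is the line along which they close (so a half turn about z gives the same grasp; the last joint's range is limited). The gripper opens to 88 mm and grips with 3 to 60 N. Pads are 20 mm wide; open, the fingers measure 115 mm over their backs; the gripper's body (75 mm by 178 mm) begins 61 mm behind the grasp point.
Start: joints at [1.183, 0.423, 1.63, -0, 1.089, -0.019], TCP at [225.278, 582.97, 222.675] pointing down, gripper open.
Joint ranges: [-3, 3], [-0.9, 2.11], [0.09, 2.58], [-1.31, 4.45], [0.11, 2.69], [-2.54, 2.54]. Speed limits (rad/s): [2.39, 2.39, 3.01, 3.14, 3.14, 3.14].

INTERFACE

Orientations are given as a rotation vector (axis times angle).
In Python, from workcell import * gives the robot as it stands.
- The arm moves only by the tool step_arm, never from a script. Its argument "deltas" is a list of rows, each a list of 3 entries, a list of its own where there are three numbers: the shift along the tool's x, y, z in units of 300 mm (1.0 is 300 mm), then the turn, a rotation vector about the tool's x, y, z in units of 1.5 rad (1.0 is 1.5 rad), then the gripper command: -1 is shut, 1 is fully open, values between are in proportion. In form: [[[dx, dy, dz], [rx, ry, rz], gripper], ...]. A call has 1 to 20 rows; each row is the pose to reach, as a shift and turn from the pose commanded when the call began, along the tool's axes at that moment; what a row does not reach only later rows make up. A row lasts 1/12 s, in which the tool goes at most 41.7 mm and 7.16 degrees, less where a joint would pass 70% of its speed; a pose out of reach is approached as far as the arm can. A call with a number of a shift or a turn outside -1 to 1 is refused whole. A call with a gripper value outside its range is refused whole. The fingers move at their own pace and stop on an object; the grip force is fixed at half the most. Time passes only in rows, so rows that repeat a pose let the fingers close. It gives the time, the measured TCP pose, the force, the opening and the grip force at its end, in the units of the state.
- get_obs(): the state, without advancing time (a new reading comes with each control period).
- get_image(name): name is "side" or "top"; returns a dict with "pixels" (384x512x3 uint8, red, green, blue), "fx", "fy", "cx", "cy" (pixels), "dist_coeffs" ([k1, k2, p1, p2, k3] as OpenCV has them; the pictures are not rectified), "T" (4x4, takes a point from camera to world coordinates). Camera axes: x right, y down, z forward; pixel columns grow to the right and rows downward; lengths in mm; the calibration is good to about 2 mm. A picture is of the moment at which its call begins. There is no depth.
- close_job(): hands the job in; it is judged then, once.
The state is a dict: "t": time; "qpos": joint angles; "qvel": joint speeds; "joint_torque": joint torques, N m; "ee_pos": TCP position; "orientation": TCP orientation; "ft_force": force on the tool from outside, world axes, zero at the start; "moment": the same for the moment, N m; "width": finger opening in mm; "grasp_force": force on a finger pad.
Only numpy, scipy, OpenCV 4.12 (cv2) and the standard library are available. Lean on these libraries where they do the work, as an engineer would, in place of code of your own. Each camera call takes 0.05 s, during which the arm holds its last target. There are 200 camera calls.

## Working session

There is one attempt and no reset: what is moved stays moved. The work goes in short steps, Python scripts to look and compute and a tool call to move; the robot and the scene stay as the last step left them, time stands still between calls to the robot, and variables do not carry over. Pictures are saved under pics/ and viewed, at most 10 in all, crops included, and the job is handed in when it is done.

Besides the shell and the picture viewer there is one more tool, called after "Emit:" as name(argument=value, ...) on one line, values as JSON. step_arm: Moves the arm, as the interface text tells. Its arguments: {"type":"object","properties":{"deltas":{"type":"array","items":{"type":"array"}}},"required":["deltas"]}

```bash
mkdir -p pics; ls
python3 - <<'E'
from workcell import *
import cv2,numpy as np
o=get_obs();print(o['t'],o['ee_pos'],o['orientation'],o['width'])
for n in("top","side"):
    g=get_image(n);cv2.imwrite(f"pics/{n}0.png",g['pixels'][:,:,::-1]);np.savez(f"{n}0.npz",**g)
    print(n,g['fx'],g['cx'],g['cy'],g['dist_coeffs'],np.round(g['T'],3).tolist())
E
```

```text
pics
0.0 [225.04681008 582.45640854 221.89087961] [-5.75874933e-01 -3.08804469e+00  2.44470575e-03] 87.8826333649872
top 422.37520888100994 255.39148931440323 186.71575982064155 [-0.14310564  0.          0.          0.          0.        ] [[-0.06, -0.975, 0.214, 359.217], [-0.998, 0.059, -0.011, -146.267], [-0.002, -0.214, -0.977, 1070.412], [0.0, 0.0, 0.0, 1.0]]
side 432.0759703244995 259.3789445265663 194.78148073722647 [0.00472471 0.         0.         0.         0.        ] [[0.939, -0.239, 0.248, 297.437], [-0.344, -0.636, 0.69, -843.401], [-0.008, -0.734, -0.68, 752.343], [0.0, 0.0, 0.0, 1.0]]
```

View pics/top0.png

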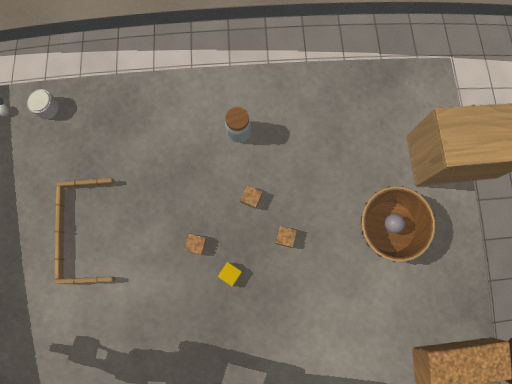

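View pics/side0.png

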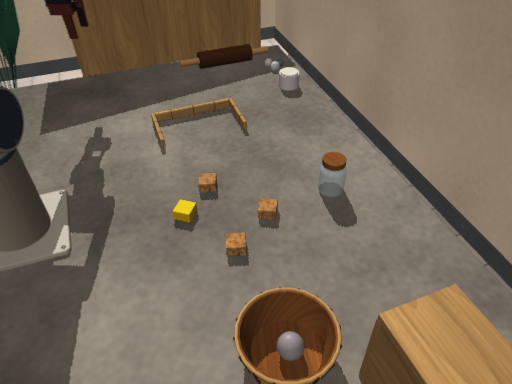

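The top view shows the pen at left (walls at about (58–112, 183) and (58–112, 281), mouth facing right). The corks are at about (251,196), (195,244) and (286,236), with the yellow decoy at (230,274), the jar at (237,125) and the basket at (398,224). The side view agrees.

```bash
cat > h.py <<'E'
import cv2,numpy as np
from workcell import *
def ray(g,uv,z):
    K=np.array([[g['fx'],0,g['cx']],[0,g['fy'],g['cy']],[0,0,1]],float)
    n=cv2.undistortPoints(np.array(uv,float).reshape(-1,1,2),K,np.array(g['dist_coeffs'],float))[:,0]
    d=np.c_[n,np.ones(len(n))]@g['T'][:3,:3].T; c=g['T'][:3,3]
    return (c+d*((z-c[2])/d[:,2])[:,None])
def blobs(g,z=14,lo=60,hi=800):
    h=cv2.cvtColor(g['pixels'],cv2.COLOR_RGB2HSV)
    m=cv2.inRange(h,(5,90,60),(28,255,255))
    m=cv2.morphologyEx(m,cv2.MORPH_CLOSE,np.ones((3,3)))
    out=[]
    for c in cv2.findContours(m,cv2.RETR_EXTERNAL,cv2.CHAIN_APPROX_NONE)[0]:
        a=cv2.contourArea(c)
        if lo<a:
            r=cv2.minAreaRect(c);w=ray(g,cv2.boxPoints(r),z)
            out.append((a,np.round(r[0],1),np.round(ray(g,[r[0]],z)[0,:2]),np.round(w[:,:2]).tolist(),h[int(r[0][1]),int(r[0][0])]))
    return out
E
python3 - <<'E'
from h import *
for n in("top","side"):
    g=dict(np.load(n+"0.npz"))
    print(n)
    for b in blobs(g,28 if n=="top" else 14):print(b)
E
```

```text
top
(3928.5, array([462. , 360.5]), array([ 119., -640.]), [[188.0, -518.0], [156.0, -782.0], [42.0, -772.0], [80.0, -509.0]], array([ 16, 136, 154], dtype=uint8))
(325.5, array([229.5, 273.8]), array([375., -82.]), [[371.0, -50.0], [407.0, -77.0], [379.0, -114.0], [343.0, -87.0]], array([ 25, 242, 198], dtype=uint8))
(297.0, array([195.3, 243.7]), array([453.,  -1.]), [[439.0, 28.0], [481.0, 16.0], [467.0, -30.0], [425.0, -17.0]], array([ 15, 127, 157], dtype=uint8))
(290.5, array([285.7, 236.6]), array([ 457., -225.]), [[443.0, -197.0], [486.0, -211.0], [472.0, -253.0], [429.0, -239.0]], array([ 16, 127, 147], dtype=uint8))
(4270.5, array([397.8, 223.7]), array([ 471., -510.]), [[483.0, -377.0], [606.0, -525.0], [458.0, -649.0], [341.0, -498.0]], array([165,  17, 147], dtype=uint8))
(288.5, array([250.8, 196.3]), array([ 564., -145.]), [[553.0, -114.0], [595.0, -136.0], [574.0, -175.0], [533.0, -154.0]], array([ 16, 131, 160], dtype=uint8))
(1161.0, array([ 84. , 230.5]), array([500., 284.]), [[643.0, 371.0], [633.0, 206.0], [366.0, 205.0], [371.0, 363.0]], array([ 18,  34, 128], d
[... 1063 characters left out ...]
.0], [604.0, -123.0], [574.0, -188.0]], array([ 16, 151, 192], dtype=uint8))
(302.5, array([207. , 182.5]), array([455.,  -1.]), [[443.0, 44.0], [488.0, 27.0], [467.0, -45.0], [424.0, -29.0]], array([ 15, 155, 166], dtype=uint8))
(345.5, array([333.8, 160.8]), array([805., -37.]), [[757.0, -52.0], [801.0, 19.0], [854.0, -20.0], [808.0, -89.0]], array([ 13, 183, 127], dtype=uint8))
(978.5, array([199. , 120.8]), array([508., 288.]), [[374.0, 385.0], [678.0, 400.0], [635.0, 195.0], [363.0, 193.0]], array([ 16,  42, 129], dtype=uint8))
(11070.5, array([168. ,  29.4]), array([ 559., 1026.]), [[169.0, 1543.0], [1150.0, 1481.0], [864.0, 620.0], [165.0, 721.0]], array([ 16, 144,  94], dtype=uint8))
```

Run:
```python
from h import *
g=dict(np.load("top0.npz"))
h=cv2.cvtColor(g['pixels'],cv2.COLOR_RGB2HSV)
m=cv2.inRange(h,(5,80,60),(28,255,255));m[:,140:]=0;m[:150]=0;m[320:]=0;m[:,:40]=0
ys,xs=np.nonzero(m);P=ray(g,np.c_[xs,ys],30)[:,:2]
print(P.min(0),P.max(0))
for nm,s in (("upper",(ys<200)&(xs>70)),("lower",(ys>268)&(xs>70)),("back",(xs<68)&(ys>195)&(ys<265))):
    q=P[s];d=cv2.fitLine(q.astype(np.float32),cv2.DIST_L2,0,.01,.01).ravel()
    t=(q-d[2:])@d[:2];print(nm,d.round(3),(d[2:]+d[:2]*t.min()).round(),(d[2:]+d[:2]*t.max()).round())
print(ray(g,[(236.5,118)],100),ray(g,[(397.8,223.7)],77))
cv2.imwrite("pics/pen.png",cv2.resize(g['pixels'][160:300,40:180,::-1],None,fx=4,fy=4))
```

```text
[369.44433689 204.169222  ] [635.1868658  363.62608266]
upper [ 6.00000e-03 -1.00000e+00  6.25167e+02  2.64635e+02] [625. 322.] [626. 205.]
lower [ 5.00000e-03 -1.00000e+00  3.76339e+02  2.60473e+02] [376. 316.] [377. 204.]
back [1.00000e+00 1.00000e-02 5.04450e+02 3.50634e+02] [418. 350.] [594. 352.]
[[ 746.77669016 -120.84423715  100.        ]] [[ 465.58468193 -493.21177059   77.        ]]
```

View pics/pen.png

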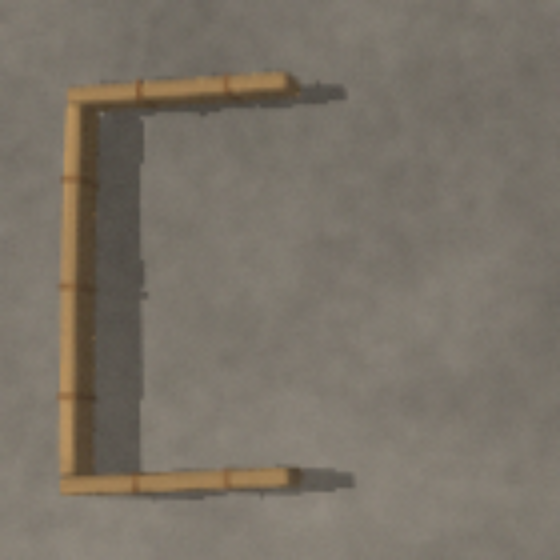

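The pen's axes are close to world axes: mouth at y≈205, inner back at y≈345, inner x from 381 to 621. Corks are at A(453,-1), B(564,-145) and C(457,-225). I'll use the nearly shut fingers as a two-point rake pushing along +y, so I'll turn the tool first.

Emit:
step_arm(deltas=[[[-0.767,-0.597,0],[0,0,0.802],-0.45],[[-0.767,-0.597,0],[0,0,0.802],-0.45],[[-0.767,-0.597,0],[0,0,0.802],-0.45],[[-0.767,-0.597,0],[0,0,0.802],-0.45],[[-0.767,-0.597,0],[0,0,0.802],-0.45],[[-0.767,-0.597,0],[0,0,0.802],-0.45],[[-0.767,-0.597,0],[0,0,0.802],-0.45],[[-0.767,-0.597,0],[0,0,0.802],-0.45],[[-0.767,-0.597,0],[0,0,0.802],-0.45],[[-0.767,-0.597,0],[0,0,0.802],-0.45],[[-0.767,-0.597,0],[0,0,0.802],-0.45],[[-0.767,-0.597,0],[0,0,0.802],-0.45]])

```text
t: 1.1
ee_pos: [375.2, 332.8, 222.5]
orientation: [-2.22, -2.223, 0.001]
ft_force: [-0.3, 0.3, 0.5]
width: 24.1
grasp_force: 0.0
```

Emit:
step_arm(deltas=[[[-1,0.267,0],[0,0,0],-0.45],[[-1,0.267,0],[0,0,0],-0.45],[[-1,0.267,0],[0,0,0],-0.45],[[-1,0.267,0],[0,0,0],-0.45],[[-1,0.267,0],[0,0,0],-0.45],[[-1,0.267,0],[0,0,0],-0.45],[[-1,0.267,0],[0,0,0],-0.45],[[-1,0.267,0],[0,0,0],-0.45],[[-1,0.267,0],[0,0,0],-0.45],[[-1,0.267,0.2],[0,0,0],-0.45],[[-1,0.267,0.2],[0,0,0],-0.45]])

```text
t: 2.02
ee_pos: [454.4, 33.2, 160.9]
orientation: [-2.221, -2.222, 0.0]
ft_force: [-0.2, 0.3, -0.4]
width: 24.1
grasp_force: 0.0
```

Emit:
step_arm(deltas=[[[-0.36,0,0],[0,0,0],-0.45],[[-0.36,0,0],[0,0,0],-0.45],[[-0.36,0,0],[0,0,0],-0.45],[[-0.36,0,0.2],[0,0,0],-0.45],[[-0.36,0,0.4],[0,0,0],-0.45],[[-0.36,0,0.4],[0,0,0],-0.45],[[-0.36,0,0.4],[0,0,0],-0.45]])

```text
t: 2.6
ee_pos: [450.2, -73.3, 36.6]
orientation: [-2.212, -2.216, 0.011]
ft_force: [-1.9, 0.1, -0.0]
width: 24.2
grasp_force: 0.0
```

Emit:
step_arm(deltas=[[[0,0,0.05],[0,0,0],-0.45],[[0,0,0.1],[0,0,0],-0.45],[[0,0,0.1],[0,0,0],-0.45],[[0,0,0.1],[0,0,0],-0.45],[[0,0,0.1],[0,0,0],-0.45]])

```text
t: 3.02
ee_pos: [456.0, -74.8, 14.3]
orientation: [2.22, 2.221, 0.002]
ft_force: [0.2, -0.2, -0.2]
width: 24.2
grasp_force: 0.0
```

Emit:
step_arm(deltas=[[[0.05,0,0],[0,0,0],-0.45],[[0.1,0,0],[0,0,0],-0.45],[[0.15,0,0],[0,0,0],-0.45],[[0.2,0,0],[0,0,0],-0.45],[[0.25,-0.005,0],[0,0,0],-0.45],[[0.3,-0.01,0],[0,0,0],-0.45],[[0.35,-0.015,0],[0,0,0],-0.45],[[0.4,-0.02,0],[0,0,0],-0.45],[[0.45,-0.025,0],[0,0,0],-0.45],[[0.5,-0.03,0],[0,0,0],-0.45],[[0.55,-0.035,0],[0,0,0],-0.45],[[0.6,-0.04,0],[0,0,0],-0.45],[[0.65,-0.045,0],[0,0,0],-0.45],[[0.7,-0.05,0],[0,0,0],-0.45],[[0.75,-0.055,0],[0,0,0],-0.45],[[0.78,-0.06,0],[0,0,0],-0.45],[[0.8,-0.06,0],[0,0,0],-0.45]])

```text
t: 4.43
ee_pos: [437.7, 166.1, 14.0]
orientation: [2.22, 2.221, 0.003]
ft_force: [0.3, -0.4, 0.3]
width: 24.2
grasp_force: 0.1
```

Run:
```python
from h import *
for n in ("top","side"):
    g=get_image(n)
    for b in blobs(g,28 if n=="top" else 14):
        if b[0]<700: print(n,b[0],b[2],b[4])
    cv2.imwrite(f"pics/{n}1.png",g['pixels'][:,:,::-1])
```

```text
top 315.0 [375. -82.] [ 25 223 142]
top 292.5 [ 457. -225.] [ 15 131 156]
top 284.5 [ 563. -144.] [ 15 128 176]
top 569.5 [603. 313.] [22 31 91]
top 391.5 [ 776. -119.] [ 13 146 143]
side 417.0 [ 461. -225.] [ 15 155 164]
side 412.0 [377. -82.] [ 24 250 143]
side 350.0 [ 568. -145.] [ 16 150 202]
side 348.0 [805. -36.] [ 13 185 134]
side 165.0 [432. 204.] [  2 152  52]
side 83.5 [377. 249.] [ 16 137 179]
side 320.5 [623. 312.] [ 16 137  84]
```

View pics/side1.png

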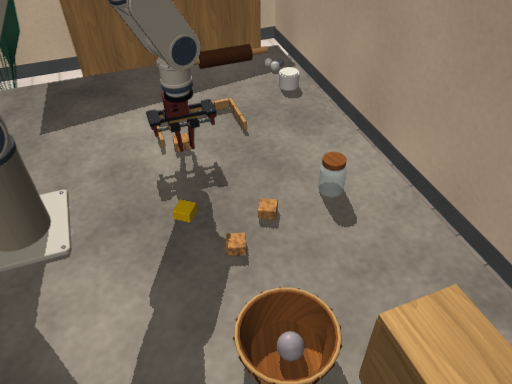

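The side view shows cork A in front of the fingers at about (182,142), at the pen's mouth. I'll push on, back off, and lift.

Emit:
step_arm(deltas=[[[0.05,-0.005,0],[0,0,0],-0.45],[[0.1,-0.01,0],[0,0,0],-0.45],[[0.15,-0.015,0],[0,0,0],-0.45],[[0.2,-0.02,0],[0,0,0],-0.45],[[0.25,-0.02,0],[0,0,0],-0.45],[[0.29,-0.02,0],[0,0,0],-0.45],[[0.32,-0.02,0],[0,0,0],-0.45],[[0.33,-0.02,0],[0,0,0],-0.45],[[0.33,-0.02,0],[0,0,0],-0.45],[[0.25,-0.02,0],[0,0,0],-0.45],[[0.15,-0.02,0],[0,0,0],-0.45],[[0.05,-0.02,-0.1],[0,0,0],-0.45],[[-0.1,-0.02,-0.2],[0,0,0],-0.45],[[-0.2,0,-0.3],[0,0,0],-0.45],[[-0.2,0,-0.3],[0,0,0],-0.45]])

```text
t: 5.78
ee_pos: [437.9, 101.7, 105.1]
orientation: [2.224, 2.216, 0.003]
ft_force: [0.5, -0.7, 1.0]
width: 24.2
grasp_force: 0.0
```

Run:
```python
from h import *
for n in ("top","side"):
    g=get_image(n)
    for b in blobs(g,28 if n=="top" else 14):
        if b[0]<700: print(n,b[0],b[1],b[2],b[4])
```

```text
top 317.5 [229.5 273.8] [375. -82.] [ 24 225 143]
top 290.5 [285.7 236.6] [ 457. -225.] [ 15 126 158]
top 286.5 [250.8 196.4] [ 564. -144.] [ 15 125 173]
top 491.0 [ 77.3 187.7] [613. 304.] [19 47 86]
top 391.5 [236.5 118. ] [ 776. -119.] [ 14 148 138]
side 417.5 [235.5 243.5] [ 461. -225.] [ 15 155 161]
side 411.0 [184.4 210.6] [377. -82.] [ 23 244 143]
side 349.5 [267.3 208.2] [ 568. -145.] [ 16 150 200]
side 348.0 [333.8 160.7] [805. -36.] [ 13 182 133]
side 448.5 [172.8 114.2] [440. 354.] [12 85 30]
side 395.0 [224.5 109.2] [601. 325.] [18 42 73]
```

Emit:
step_arm(deltas=[[[-1,0.423,0],[0,0,0],-0.45],[[-1,0.423,0],[0,0,0],-0.45],[[-1,0.423,0],[0,0,0],-0.45],[[-1,0.423,0],[0,0,0],-0.45],[[-1,0.423,0],[0,0,0],-0.45],[[-1,0.423,0],[0,0,0],-0.45],[[-1,0.423,0],[0,0,0],-0.45],[[-1,0.423,0],[0,0,0],-0.45],[[-1,0.423,0],[0,0,0],-0.45],[[-1,0.423,0],[0,0,0],-0.45],[[-1,0.423,0.1],[0,0,0],-0.45],[[-1,0.423,0.2],[0,0,0],-0.45],[[-1,0.423,0.3],[0,0,0],-0.45],[[-1,0.423,0.3],[0,0,0],-0.45],[[-1,0.423,0.3],[0,0,0],-0.45]])

```text
t: 7.13
ee_pos: [561.8, -192.6, 10.7]
orientation: [-2.217, -2.219, 0.004]
ft_force: [0.1, 0.8, 1.1]
width: 24.0
grasp_force: 0.0
```

Run:
```python
from h import *
g=get_image("top")
for b in blobs(g,28):
        if b[0]<700: print(b[0],b[1],b[2],b[4])
cv2.imwrite("pics/top2.png",g['pixels'][:,:,::-1])
```

```text
219.5 [ 89.5 182.1] [626. 271.] [ 16 118 162]
391.5 [236.5 118. ] [ 776. -119.] [ 15 155 130]
```

View pics/top2.png

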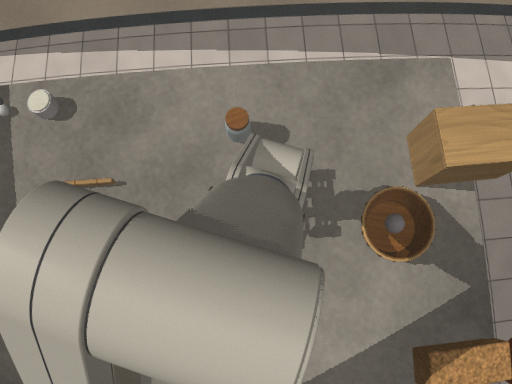

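The arm hides the corks from above. The jar (237,118) and basket (398,224) are unchanged. The fingers are just behind B, so I'll push.

Emit:
step_arm(deltas=[[[0.05,0.01,0],[0,0,0],-0.45],[[0.1,0.01,0],[0,0,0],-0.45],[[0.15,0.01,0],[0,0,0],-0.45],[[0.2,0.01,0],[0,0,0],-0.45],[[0.25,0.01,0],[0,0,0],-0.45],[[0.3,0.01,0],[0,0,0],-0.45],[[0.35,0.01,0],[0,0,0],-0.45],[[0.4,0.01,0],[0,0,0],-0.45],[[0.45,0.01,0],[0,0,0],-0.45],[[0.5,0.01,0],[0,0,0],-0.45],[[0.55,0.01,0],[0,0,0],-0.45],[[0.6,0.01,0],[0,0,0],-0.45],[[0.65,0.01,0],[0,0,0],-0.45],[[0.7,0.01,0],[0,0,0],-0.45],[[0.75,0.01,0],[0,0,0],-0.45],[[0.8,0.01,0],[0,0,0],-0.45],[[0.84,0.01,0],[0,0,0],-0.45],[[0.86,0.01,0],[0,0,0],-0.45],[[0.86,0.01,0],[0,0,0],-0.45]])

```text
t: 8.77
ee_pos: [567.0, 64.4, 13.1]
orientation: [2.22, 2.222, 0.001]
ft_force: [0.2, 0.4, 0.2]
width: 24.3
grasp_force: 0.0
```

Run:
```python
from h import *
g=get_image("side")
for b in blobs(g,14):
        if b[0]<700: print(b[0],b[1],b[2],b[4])
cv2.imwrite("pics/side2.png",g['pixels'][:,:,::-1])
```

```text
414.5 [235.5 243.5] [ 461. -225.] [ 14 156  95]
413.0 [184.4 210.5] [377. -82.] [ 26 222 241]
348.0 [333.9 160.8] [805. -37.] [ 13 181 135]
104.0 [239.5 152.5] [575.  91.] [ 15 152 179]
```

View pics/side2.png

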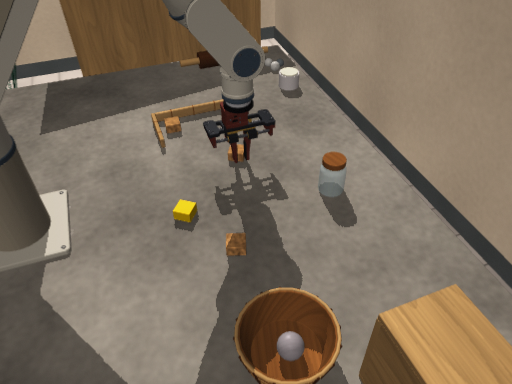

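Cork A is well inside the pen at (173,124), and B sits squarely in front of the fingers at (236,153). I'll continue.

Emit:
step_arm(deltas=[[[0.05,0,0],[0,0,0],-0.45],[[0.1,0,0],[0,0,0],-0.45],[[0.15,0,0],[0,0,0],-0.45],[[0.2,0,0],[0,0,0],-0.45],[[0.25,0,0],[0,0,0],-0.45],[[0.3,0,0],[0,0,0],-0.45],[[0.35,0,0],[0,0,0],-0.45],[[0.4,0,0],[0,0,0],-0.45],[[0.45,0,0],[0,0,0],-0.45],[[0.5,0,0],[0,0,0],-0.45],[[0.55,0,0],[0,0,0],-0.45],[[0.6,0,0],[0,0,0],-0.45],[[0.64,0,0],[0,0,0],-0.45],[[0.66,0,0],[0,0,0],-0.45],[[0.66,0,0],[0,0,0],-0.45],[[0.58,0,0],[0,0,0],-0.45],[[0.45,0,0],[0,0,0],-0.45],[[0.35,0,-0.1],[0,0,0],-0.45],[[0.25,0,-0.2],[0,0,0],-0.45],[[0.2,0,-0.3],[0,0,0],-0.45]])

```text
t: 10.48
ee_pos: [565.6, 119.3, 102.6]
orientation: [-2.224, -2.217, 0.005]
ft_force: [0.3, -0.3, 0.2]
width: 24.1
grasp_force: 0.0
```

Emit:
step_arm(deltas=[[[-1,-0.35,0],[0,0,0],-0.45],[[-1,-0.35,0],[0,0,0],-0.45],[[-1,-0.35,0],[0,0,0],-0.45],[[-1,-0.35,0],[0,0,0],-0.45],[[-1,-0.35,0],[0,0,0],-0.45],[[-1,-0.35,0],[0,0,0],-0.45],[[-1,-0.35,0],[0,0,0],-0.45],[[-1,-0.35,0],[0,0,0],-0.45],[[-1,-0.35,0],[0,0,0],-0.45],[[-1,-0.35,0],[0,0,0],-0.45],[[-1,-0.35,0],[0,0,0],-0.45]])

```text
t: 11.4
ee_pos: [461.6, -177.2, 102.7]
orientation: [-2.224, -2.219, -0.0]
ft_force: [0.0, 0.1, -0.1]
width: 24.0
grasp_force: 0.0
```

Emit:
step_arm(deltas=[[[-0.36,-0.01,0],[0,0,0],-0.45],[[-0.36,-0.01,0],[0,0,0],-0.45],[[-0.36,-0.01,0],[0,0,0],-0.45],[[-0.36,-0.01,0],[0,0,0],-0.45],[[-0.36,-0.01,0.1],[0,0,0],-0.45],[[-0.36,-0.01,0.2],[0,0,0],-0.45],[[-0.36,-0.01,0.3],[0,0,0],-0.45],[[-0.36,-0.01,0.3],[0,0,0],-0.45],[[-0.36,-0.01,0.3],[0,0,0],-0.45],[[-0.36,-0.01,0.3],[0,0,0],-0.45]])

```text
t: 12.23
ee_pos: [459.6, -284.4, 13.6]
orientation: [2.221, 2.222, 0.0]
ft_force: [1.0, 0.2, -0.3]
width: 24.3
grasp_force: 0.0
```

Run:
```python
from h import *
g=get_image("side")
for b in blobs(g,14):
        if b[0]<1000: print(b[0],b[1],b[2],b[4])
cv2.imwrite("pics/side3.png",g['pixels'][:,:,::-1])
```

```text
415.0 [184.3 210.5] [377. -82.] [ 26 220 239]
349.0 [333.9 160.8] [805. -36.] [ 13 182 132]
138.5 [158.  129.9] [380. 284.] [ 17 136 189]
```

View pics/side3.png

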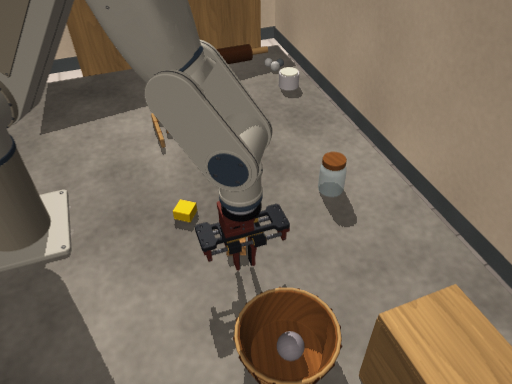

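The fingers are behind C at about (243,262), with the basket and jar untouched. I'll push C, drifting gently in +x towards the pen's middle.

Emit:
step_arm(deltas=[[[0.05,0,0],[0,0,0],-0.45],[[0.1,0,0],[0,0,0],-0.45],[[0.15,0,0],[0,0,0],-0.45],[[0.2,0,0],[0,0,0],-0.45],[[0.25,0.005,0],[0,0,0],-0.45],[[0.3,0.01,0],[0,0,0],-0.45],[[0.35,0.015,0],[0,0,0],-0.45],[[0.4,0.02,0],[0,0,0],-0.45],[[0.45,0.025,0],[0,0,0],-0.45],[[0.5,0.03,0],[0,0,0],-0.45],[[0.55,0.035,0],[0,0,0],-0.45],[[0.6,0.04,0],[0,0,0],-0.45],[[0.65,0.045,0],[0,0,0],-0.45],[[0.7,0.05,0],[0,0,0],-0.45],[[0.75,0.055,0],[0,0,0],-0.45],[[0.8,0.06,0],[0,0,0],-0.45],[[0.85,0.065,0],[0,0,0],-0.45],[[0.88,0.07,0],[0,0,0],-0.45],[[0.9,0.07,0],[0,0,0],-0.45]])

```text
t: 13.87
ee_pos: [480.1, -13.4, 13.4]
orientation: [2.22, 2.222, 0.001]
ft_force: [0.4, -0.1, 0.7]
width: 24.0
grasp_force: 0.1
```

Run:
```python
from h import *
g=get_image("side")
for b in blobs(g,14):
        if b[0]<1000: print(b[0],b[1],b[2],b[4])
cv2.imwrite("pics/side4.png",g['pixels'][:,:,::-1])
```

```text
412.0 [184.3 210.6] [377. -82.] [ 26 221 240]
120.0 [216.9 175.2] [488.  18.] [ 15 152 174]
349.0 [333.8 160.7] [805. -36.] [ 13 184 133]
108.5 [211.3 163.6] [487.  70.] [105  27  19]
666.0 [175.3 126.1] [433. 285.] [ 14 153  95]
190.5 [237.3 113.6] [631. 285.] [ 16 140 115]
```

View pics/side4.png

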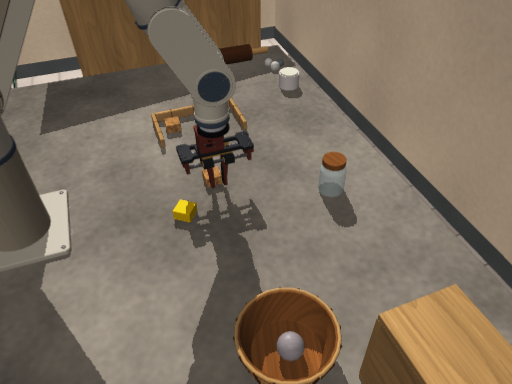

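C at (212,175) is being pushed, slightly left of the finger centre. I'll go straight from here.

Emit:
step_arm(deltas=[[[0.05,0,0],[0,0,0],-0.45],[[0.1,0,0],[0,0,0],-0.45],[[0.15,0,0],[0,0,0],-0.45],[[0.2,0,0],[0,0,0],-0.45],[[0.25,0,0],[0,0,0],-0.45],[[0.3,0,0],[0,0,0],-0.45],[[0.35,0,0],[0,0,0],-0.45],[[0.4,0,0],[0,0,0],-0.45],[[0.45,0,0],[0,0,0],-0.45],[[0.5,0,0],[0,0,0],-0.45],[[0.55,0,0],[0,0,0],-0.45],[[0.6,0,0],[0,0,0],-0.45],[[0.65,0,0],[0,0,0],-0.45],[[0.7,0,0],[0,0,0],-0.45],[[0.75,0,0],[0,0,0],-0.45],[[0.8,0,0],[0,0,0],-0.45],[[0.83,0,0],[0,0,0],-0.45],[[0.85,0,0],[0,0,0],-0.45],[[0.85,0,0],[0,0,0],-0.45]])

```text
t: 15.5
ee_pos: [480.3, 240.5, 12.8]
orientation: [2.222, 2.221, 0.001]
ft_force: [0.4, 0.1, -0.5]
width: 24.1
grasp_force: 0.0
```

Emit:
step_arm(deltas=[[[-0.1,0,0],[0,0,0],-0.45],[[-0.2,0,0],[0,0,0],-0.45],[[-0.3,0,-0.1],[0,0,0],-0.45],[[-0.4,0,-0.2],[0,0,0],-0.45],[[-0.5,0,-0.4],[0,0,0],-0.45],[[-0.8,0,-0.5],[0,0,0],-0.45],[[-1,0,-0.5],[0,0,0],-0.45],[[-1,0,-0.5],[0,0,0],-0.45],[[-1,0,-0.5],[0,0,0],-0.45],[[-1,0,-0.5],[0,0,0],-0.45],[[-1,0,-0.5],[0,0,0],-0.45]])

```text
t: 16.42
ee_pos: [479.9, -62.9, 163.5]
orientation: [2.227, 2.214, 0.001]
ft_force: [0.5, 0.6, -0.2]
width: 24.1
grasp_force: 0.0
```

Run:
```python
from h import *
for n in("side","top"):
  g=get_image(n)
  cv2.imwrite(f"pics/{n}5.png",g['pixels'][:,:,::-1])
  for b in blobs(g,14 if n=="side" else 28):
    if b[0]<2000: print(n,b[0],b[1],b[2])
```

```text
side 415.0 [184.3 210.5] [377. -82.]
side 346.5 [333.9 160.8] [805. -37.]
side 69.0 [242.5 122.1] [631. 234.]
side 572.5 [173.3 122.8] [431. 305.]
side 98.0 [219.5 112.5] [580. 311.]
side 1253.5 [248.5  27. ] [890. 926.]
top 251.5 [229.9 274.1] [374. -83.]
top 632.5 [ 84.6 251.8] [446. 281.]
top 302.5 [ 82.6 206.8] [562. 289.]
top 1142.5 [ 83.7 230.5] [500. 284.]
top 391.5 [236.5 118. ] [ 776. -119.]
```

View pics/side5.png

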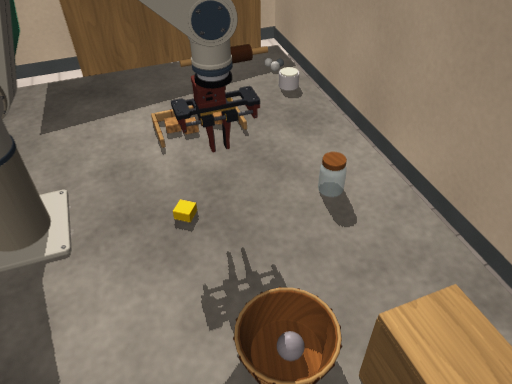

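Run:
```python
import cv2
i=cv2.imread("pics/top5.png");cv2.imwrite("pics/top5c.png",cv2.resize(i[160:300,40:180],None,fx=4,fy=4))
```

```text
(no output)
```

View pics/top5c.png

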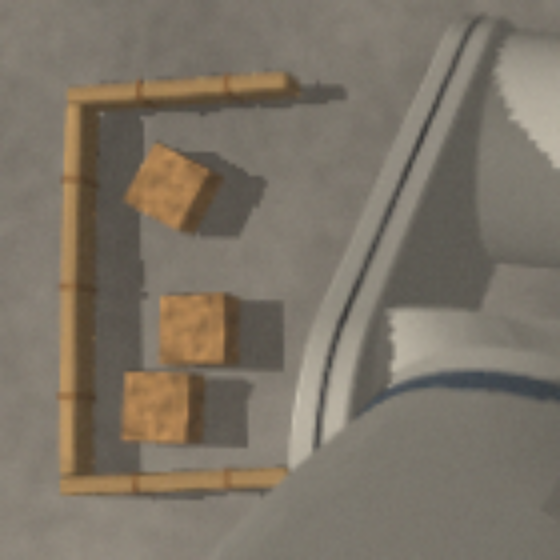

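All three corks lie flat well inside the pen (crop (172,188), (198,328) and (162,406)), and the jar, basket and ball have not moved. I'm handing in.

```bash
python3 -c "
from workcell import *
print(close_job())"
```

```text
the job is handed in; nothing more can be done
None
```

I swept all three cork blocks into the pen and handed the job in at about 16.5 s of the 61 s; in the last pictures they lie flat well inside it and the jar, basket and ball have not moved, though the hand-in returned no verdict.

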